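Set the carton gauge's sliding stop

ROBOT

A 6-joint arm with a two-finger parallel gripper is mounted at the origin on the work surface. World frame = base frame: x ahead of the robot, y to its left, z up, the work surface at z = 0. Lengths are in mm, angles in rad, forces in N, time in s.
With the tool pointing down it reaches from about 400 to 925 mm from the base axis. Payload 12.5 kg.
Tool frame: the origin (TCP) lies at the very end of the fingers, on their centre line; the grasp point (between the pads) lies 19 mm behind it; x points along the fingers, y is the direction in which the jaws open and shut, and the axes are right-handed (so a half turn about x gives the same grasp; the last joint's range is limited). The gripper opens to 95 mm and grips with 3 to 60 N. Pads are 20 mm wide; open, the fingers measure 119 mm over their backs; the gripper's body (75 mm by 180 mm) begins 59 mm behind the grasp point.
Start: joints at [1.032, 0.491, 1.559, -0, 1.092, -0.106], TCP at [262.122, 567.4, 181.061] pointing down, gripper open.
Joint ranges: [-3.1, 3.1], [-0.84, 2.19], [0.05, 2.79], [-1.13, 4.28], [0.06, 2.93], [-2.69, 2.69]. Speed limits (rad/s): [2.22, 2.22, 2.79, 3.14, 3.14, 3.14].

INTERFACE

Orientations are given as [roll, pitch, yaw] about the fixed x, y, z axes, in that order (R = Rz(yaw) Ry(pitch) Rx(roll)).
In Python, from cell import * gives the robot as it stands.
- The arm moves only by the tool step_arm, never from a script. Its argument "steps" is a list of rows, each a list of 4 numbers: the shift along the tool's x, y, z in units of 50 mm (1.0 is 50 mm), then the turn about the tool's x in units of 8 degrees (1.0 is 8 degrees). A call has 1 to 20 rows; each row shifts and turns the commanded pose from where the row before left it, along the tool's axes as they then stand; what a row does not reach is not made up. A row lasts 1/8 s, in which the tool goes at most 62.5 mm and 10.7 degrees, less where a joint would pass 70% of its speed; a pose out of reach is approached as far as the arm can. A call is refused whole if a number of a shift passes 1 or a number of a turn 1, either way. A call with a gripper value outside its range is refused whole. "jaw" is the closure, from 0 (fully open) to 1 (shut), set as the call begins (left out, the last holds). The fingers move at their own pace and stop on an object; the grip force is fixed at half the most. Time passes only in rows, so rows that do not move let the fingers close. It gives the time, the measured TCP pose, the force and the opening at its end, in the units of the state.
- state(): the state, without advancing time (a new reading comes with each control period).
- read_camera(name): name is "scene" or "top" or "wrist"; returns the picture (420x560x3 uint8, red, green, blue); there is no depth.
- camera_info(name): a dict with "mtx" (3x3 intrinsics, pixels), "k1" (the pictures are not rectified: a ray, as slopes to the right and down, at radius r is drawn at 1 + k1 r^2 times it, then the intrinsics apply), "eye" and "attitude" of the camera in the world; the wrist camera has in their place "hand_eye" (4x4, takes a point from camera to tool coordinates, whose origin is the TCP and whose axes are the tool frame's). Camera axes: x right, y down, z forward; pixel columns grow to the right and rows downward; lengths in mm; the calibration is good to about 2 mm. A picture is of the moment at which its call begins: read the wrist's pose just before it. camera_info takes no time and is no camera call.
- job_done(): hands the job in, once; it reports no verdict.
The state is a dict: "t": time; "joints": joint angles; "qvel": joint speeds; "tau": joint torques, N m; "eef_pos": TCP position; "tcp_rot": TCP orientation; "ft_force": force on the tool from outside, world axes, zero at the start; "moment": the same for the moment, N m; "opening": opening from 0.0 (shut) to 1.0 (fully open).
Only numpy, scipy, OpenCV 4.12 (cv2) and the standard library are available. Lean on these libraries where they do the work, as an engineer would, in place of code of your own. Each camera call takes 0.05 s, during which the arm holds its last target.

TASK

Gauge the carton that stands against the fence of the carton gauge: with the fingertips push the sliding stop along its rail towards the carton until it clicks into the last notch before the carton, and leave it seated there. The stop must not touch the carton; do not pull up the pin's knob, and leave all cartons and the other things on the bench where they are.

Things in the scene. Friction and masses are not known exactly. Their poses are not given: they have to be found in the camera images.
- gauge: carton gauge fixed to the bench: aluminium rail 30 mm wide, 24 mm high, with five 14 mm notches across its top, 40 mm apart, and a steel end fence 66 mm high. Its y axis runs along the rail to the fence, x level across it, z up; origin at bench height. Rail: centre line x = +30 mm, y = -260 to +200 mm. Carton lane: on the bench beside it, x = -95 to -5 mm; empty behind the stop (lower y)
- fence (a point): middle of the fence's inner face, over the lane's centre line (gauge x = -50, y = +160 mm), 35 mm above the bench; axes as the gauge's. The carton being gauged stands with one end 1 mm from this face
- stop (a joint): travel of the stop (m), 0 at the open end, growing towards the fence, limit 0.27. Notches at 0.080, 0.120, 0.160, 0.200, 0.240. The last one before the carton leaves the plate 11 mm short: 0.240 for the 95 mm carton, 0.200 for the 135, 0.160 for the 175. Friction about 1.5 N, stays where left; leaving a notch takes 5 to 8 N; within about 3 mm of a notch it is drawn in by itself: the push dips
- stop_push (a point): the place to push, towards the fence: middle of the rear face of the stop's steel plate, which stands across the lane (108 mm wide, 8 mm thick, from 5 to 69 mm above the bench) on a black carriage on the rail (44 mm long, 48 mm wide, top 52 mm up). Over the lane's centre line (gauge x = -50 mm), 45 mm above the bench; axes as the gauge's
- pin (a joint): height of the stop's spring pin (m), whose black round knob (20 mm across, top 70 mm above the bench) stands on the carriage beside the plate: 0 while it rides on the rail, about -0.004 when dropped into a notch; positive only if pulled up
- carton_short_mid (a point): centre (30 mm up) of the short taped cardboard carton, 95 mm long, 90 mm wide, 60 mm high, loose; its length lies along its y axis, which is parallel to the gauge's y. One of the three cartons stands in the gauge's lane against the fence, the other two lie beyond the rail
- carton_medium_mid (a point): centre (30 mm up) of the medium taped cardboard carton, 135 mm long, 90 mm wide, 60 mm high, loose; its length lies along its y axis, which is parallel to the gauge's y. One of the three cartons stands in the gauge's lane against the fence, the other two lie beyond the rail
- carton_long_mid (a point): centre (30 mm up) of the long taped cardboard carton, 175 mm long, 90 mm wide, 60 mm high, loose; its length lies along its y axis, which is parallel to the gauge's y. One of the three cartons stands in the gauge's lane against the fence, the other two lie beyond the rail
- marker: black marker pen lying flat, 130 mm long, 16 mm thick; a bystander
- tags: banded stack of paper tags, 50 x 90 x 22 mm; a bystander
- tape_roll: clear tape roll lying flat, 100 mm across, 48 mm high; a bystander
- label_roll: white label roll on end, 72 mm across, 50 mm high; a bystander
- stamp: wooden hand stamp standing up, 40 mm across, 72 mm high; a bystander
- hanger: white clothes hanger lying flat, 380 mm wide; a bystander

How it is judged:
By the outcome, as a careful person would: the job done as asked, in the order asked, and still so for the second after the job is handed in, with the robot touching nothing.
It also fails if it takes over 54 s, if anything falls off the work surface, if the arm or the gripper's body presses on something with over 40 N, if the wrist force passes 120 N, or if a joint passes its speed limit or range.

## Working session

There is one attempt and no reset: what is moved stays moved. The work goes in short steps, Python scripts to look and compute and a tool call to move; the robot and the scene stay as the last step left them, time stands still between calls to the robot, and variables do not carry over. Pictures are saved under pics/ and viewed, and the job is handed in when it is done.

Besides the shell and the picture viewer there is one more tool, called after ">>>" by a JSON object that holds its "method" and its "body". step_arm: Moves the arm, as the interface text tells. Its arguments: {"type":"object","properties":{"steps":{"type":"array","items":{"type":"array","items":{"type":"number"}}},"jaw":{"type":"number"}},"required":["steps"]}

```bash
mkdir -p pics; ls; python3 - <<'E'
from cell import *
import cv2
s=state(); print({k:s[k] for k in('t','eef_pos','tcp_rot','joints','ft_force','opening')})
for n in('scene','top','wrist'):
    im=read_camera(n); cv2.imwrite(f'pics/{n}0.png',im[:,:,::-1]); print(n,camera_info(n))
E
```

```text
pics
{'t': 0.0, 'eef_pos': array([261.96601177, 567.14153461, 180.46009825]), 'tcp_rot': array([-1.65006005,  1.56967878, -2.082812  ]), 'joints': array([ 1.03241639e+00,  4.91565509e-01,  1.55944357e+00, -3.31975930e-05,
        1.09170073e+00, -1.05612672e-01]), 'ft_force': array([-0.40913034, -0.45238445, -0.08271777]), 'opening': 1.0033745499211726}
scene {'mtx': array([[415.47205988,   0.        , 278.07282346],
       [  0.        , 415.47205988, 205.80619609],
       [  0.        ,   0.        ,   1.        ]]), 'k1': 0.023759945508715838, 'eye': array([1048.38791796,  829.13305358,  939.6846521 ]), 'attitude': array([-2.31256388, -0.01971   ,  2.59468408])}
top {'mtx': array([[402.43186324,   0.        , 280.06510664],
       [  0.        , 402.43186324, 211.04438548],
       [  0.        ,   0.        ,   1.        ]]), 'k1': 0.022127786206212592, 'eye': array([ 420.73393253,   20.44605417, 1100.17915105]), 'attitude': array([-3.00780824e+00, -9.82733632e-04, -1.56799105e+00])}
wrist {'mtx': array([[374.57244247,   0.        , 283.52115334],
       [  0.        , 374.57244247, 209.53192601],
       [  0.        ,   0.        ,   1.        ]]), 'k1': 0.015402505437883376, 'hand_eye': array([[-1.47806571e-03, -2.70603074e-01,  9.62689873e-01,
        -2.03610787e+02],
       [ 9.99998876e-01, -1.59364216e-04,  1.49055230e-03,
         6.25891725e-01],
       [-2.49929716e-04,  9.62690995e-01,  2.70603005e-01,
        -7.56681629e+01],
       [ 0.00000000e+00,  0.00000000e+00,  0.00000000e+00,
         1.00000000e+00]])}
```

View pics/scene0.png

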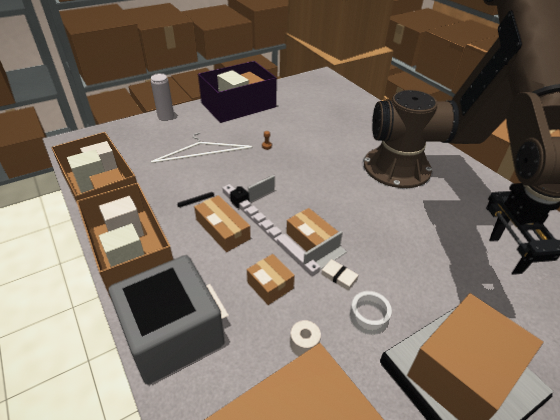

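View pics/top0.png

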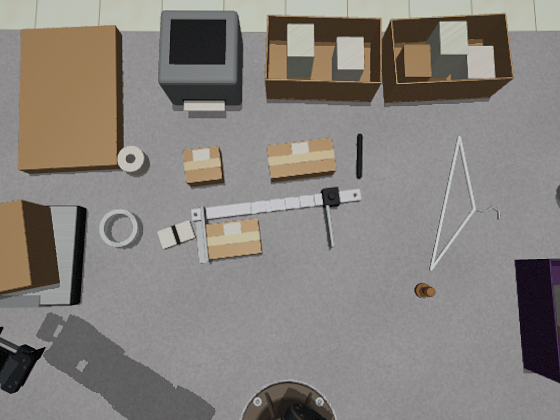

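View pics/wrist0.png

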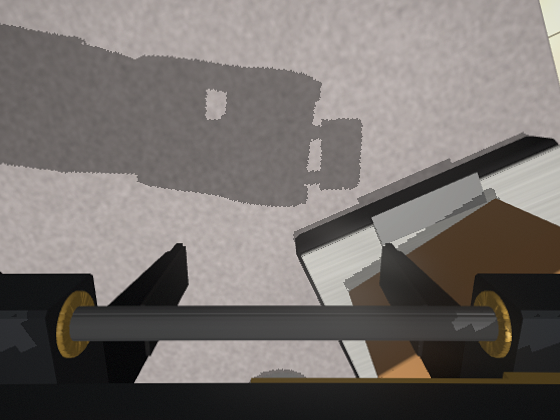

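```bash
cat > h.py <<'E'
import numpy as np, cv2
from cell import *
from scipy.spatial.transform import Rotation as R
def rays(n,px,info=None,T=None):
    c=info or camera_info(n); px=np.atleast_2d(np.float64(px))
    # distorted = u*(1+k1 r^2)
    u=cv2.undistortPointsIter(px.reshape(-1,1,2),c['mtx'],np.array([c['k1'],0,0,0]),None,None,(3,50,1e-12)).reshape(-1,2)
    d=np.c_[u,np.ones(len(u))]
    if 'eye' in c: return np.array(c['eye']),d@R.from_euler('xyz',c['attitude']).as_matrix().T
    M=T@c['hand_eye']; return M[:3,3],d@M[:3,:3].T
def onz(n,px,z,T=None):
    e,d=rays(n,px,T=T); return e+d*((z-e[2])/d[:,2])[:,None]
def proj(n,P,T=None):
    c=camera_info(n); P=np.atleast_2d(np.float64(P))
    if 'eye' in c: Rm=R.from_euler('xyz',c['attitude']).as_matrix(); e=c['eye']
    else: M=T@c['hand_eye']; Rm=M[:3,:3]; e=M[:3,3]
    q=(P-e)@Rm; u=q[:,:2]/q[:,2:]; u=u*(1+c['k1']*(u**2).sum(1,keepdims=True))
    return u*[c['mtx'][0,0],c['mtx'][1,1]]+[c['mtx'][0,2],c['mtx'][1,2]]
def Tst(s):
    T=np.eye(4); T[:3,:3]=R.from_euler('xyz',s['tcp_rot']).as_matrix(); T[:3,3]=s['eef_pos']; return T
E
python3 - <<'E'
import cv2
im=cv2.imread('pics/top0.png')
cv2.imwrite('pics/top0z.png',cv2.resize(im[170:280,170:370],None,fx=4,fy=4,interpolation=cv2.INTER_CUBIC))
im=cv2.imread('pics/scene0.png')
cv2.imwrite('pics/scene0z.png',cv2.resize(im[165:285,200:360],None,fx=4.5,fy=4.5,interpolation=cv2.INTER_CUBIC))
E
```

```text
(no output)
```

View pics/top0z.png

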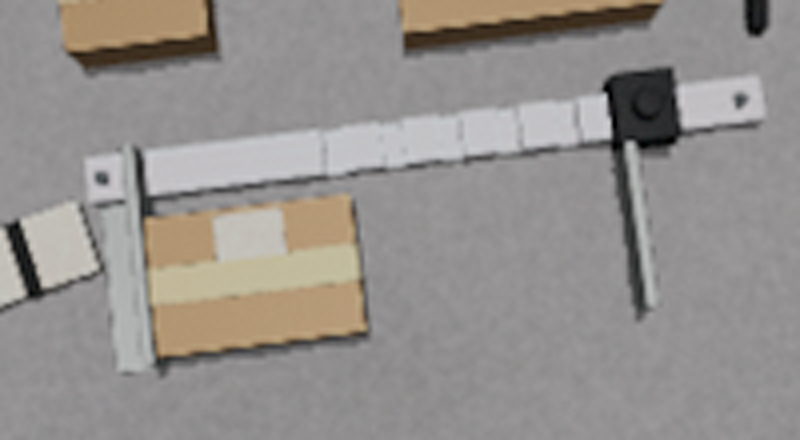

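View pics/scene0z.png

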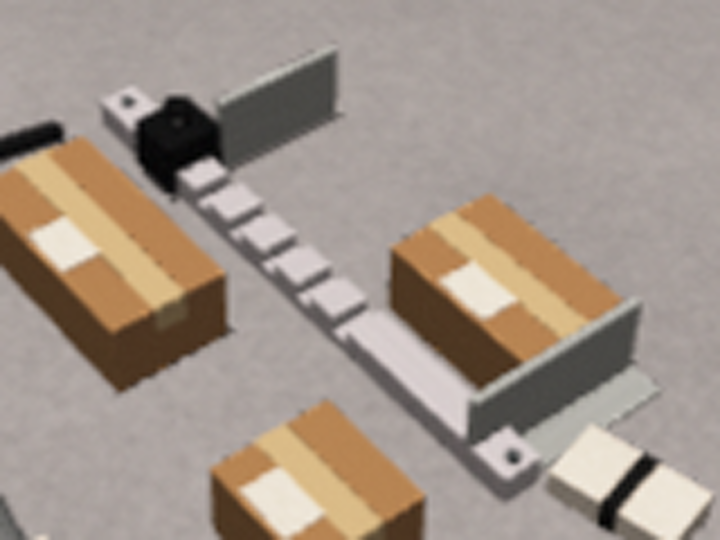

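```bash
python3 - <<'E'
from h import *
f=lambda a:(np.array(a)+.5)/4-.5+170
g=lambda a:(np.array(a)+.5)/4.5-.5+[200,165]
np.set_printoptions(precision=1,suppress=True)
c=onz('top',f([(146,220),(351,195),(367,333),(158,357)]),60); print('carton',c, [np.linalg.norm(c[i]-c[(i+1)%4]) for i in range(4)])
r=onz('top',f([(85,158),(761,76),(766,120),(92,203)]),24); print('rail',r,[np.linalg.norm(r[i]-r[(i+1)%4]) for i in range(4)])
y=(r[0]+r[3]-r[1]-r[2])[:2]; y/=np.linalg.norm(y); x=np.array([y[1],-y[0]])
print('yaw deg',np.degrees(np.arctan2(-y[0],y[1])))
mid=r[:,:2].mean(0); O=mid-30*x+30*y; print('origin',O)
G=lambda P:np.c_[(P[:,:2]-O)@x,(P[:,:2]-O)@y,P[:,2]]
print('carton G',G(c))
p=onz('top',f([(623,143),(637,142),(658,305),(645,308)]),69); print('plate top',G(p))
print('fence top',G(onz('top',f([(123,147),(137,147),(155,367),(120,372)]),66)))
print('knob',G(onz('top',f([(648,100)]),70)))
print('carriage',G(onz('top',f([(607,80),(672,69),(680,140),(617,146)]),52)))
print('notch lines',G(onz('top',f([(326,165),(388,150),(404,150),(462,140),(519,132),(578,124)]),24)))
print('scene carton',G(onz('scene',g([(390,248),(489,195),(622,300)]),60)))
print('scene plate',G(onz('scene',g([(218,103),(336,47)]),69)))
print('scene rail',G(onz('scene',g([(104,107),(146,87),(540,462),(500,478)]),24)))
np.savez('g.npz',O=O,x=x,y=y)
E
```

```text
carton [[524.6 211.5  60. ]
 [541.3  78.8  60. ]
 [452.1  67.6  60. ]
 [436.5 201.4  60. ]] [np.float64(133.76005599110374), np.float64(89.9537341010374), np.float64(134.70000067709327), np.float64(88.75326009293673)]
rail [[ 570.1  260.3   24. ]
 [ 627.7 -196.8   24. ]
 [ 597.4 -199.5   24. ]
 [ 539.6  254.6   24. ]] [np.float64(460.7706585433142), np.float64(30.37756862540066), np.float64(457.8188814161922), np.float64(31.022863170399074)]
yaw deg 7.216397483768204
origin [550.2  55.6]
carton G [[ -5.8 157.8  60. ]
 [ -5.9  24.1  60. ]
 [-95.8  24.2  60. ]
 [-94.5 158.9  60. ]]
plate top [[   5.1 -155.    69. ]
 [   4.6 -164.1   69. ]
 [-101.3 -162.7   69. ]
 [-102.1 -154.2   69. ]]
fence top [[  42.7  166.9   66. ]
 [  41.6  157.9   66. ]
 [-100.8  160.3   66. ]
 [-101.2  182.7   66. ]]
knob [[  30.9 -174.8   70. ]]
carriage [[  50.4 -152.5   52. ]
 [  52.5 -196.2   52. ]
 [   4.7 -194.7   52. ]
 [   5.9 -153.    52. ]]
notch lines [[  20.8   39.9   24. ]
 [  25.9   -2.8   24. ]
 [  24.5  -13.5   24. ]
 [  26.5  -53.2   24. ]
 [  27.2  -92.2   24. ]
 [  27.7 -132.5   24. ]]
scene carton [[ -1.4  28.5  60. ]
 [-89.4  29.6  60. ]
 [-91.4 158.5  60. ]]
scene plate [[   8.5 -155.8   69. ]
 [ -99.8 -155.6   69. ]]
scene rail [[  49.6 -248.5   24. ]
 [  11.1 -249.1   24. ]
 [  21.   205.6   24. ]
 [  49.3  199.7   24. ]]
```

```bash
cat > go.py <<'E'
from h import *
import sys
np.set_printoptions(precision=2,suppress=True)
g=np.load('g.npz'); O,x,y=g['O'],g['x'],g['y']
s=state(); T=Tst(s)
print('t',s['t'],'pos',T[:3,3],'gauge',(T[:2,3]-O)@x,(T[:2,3]-O)@y,'F gauge',s['ft_force'][:2]@x,s['ft_force'][:2]@y,s['ft_force'][2],'op',s['opening'],'q',s['joints'])
A=T[:3,:3]
print('tool axes cols in gauge xyz:\n',np.array([[*x,0],[*y,0],[0,0,1]])@A)
print('tool z heading vs gauge y (deg, + = ccw)',np.degrees(np.arctan2(-A[:2,2]@x,A[:2,2]@y)))
if len(sys.argv)>3:
    t=[float(v) for v in sys.argv[1:4]]
    P=np.r_[O+t[0]*x+t[1]*y,t[2]]
    print('target world',P,'shift in tool units',A.T@(P-T[:3,3])/50)
E
python3 go.py -50 -215 150
```

```text
t 0.15 pos [262.   567.22 180.6 ] gauge -221.6161955523713 543.7317610068363 F gauge 0.24942480911765882 0.9963479962094021 0.3002691080012846 op 1.0008935522235949 q [ 1.03  0.49  1.56 -0.    1.09 -0.11]
tool axes cols in gauge xyz:
 [[-0.    0.53  0.85]
 [-0.    0.85 -0.53]
 [-1.   -0.   -0.  ]]
tool z heading vs gauge y (deg, + = ccw) -122.0111378539977
target world [ 527.56 -163.94  150.  ] shift in tool units [  0.62 -11.05  10.95]
```

>>> {"method": "step_arm", "body": {"steps": [[0,0,0.5,1],[0,0,0,1],[0,0,0,1],[0,0,0,1],[0,0,0,1],[0,0,0,1],[0,0,0,1],[0,0,0,0.25],[0,0,0,0]], "jaw": 1}}

```text
t: 1.27
eef_pos: [284.8, 556.8, 180.9]
tcp_rot: [-0.576, 1.571, -2.019]
ft_force: [-0.6, 0.6, 0.7]
opening: 0.111
```

```bash
python3 go.py -50 -215 150
```

```text
t 1.275 pos [284.77 556.85 180.93] gauge -200.33097213320264 530.5799191189858 F gauge -0.5632017797230174 0.6506602395907889 0.6875083024215872 op 0.1111065076422357 q [ 0.99  0.49  1.56 -0.    1.09  0.86]
tool axes cols in gauge xyz:
 [[-0.  1.  0.]
 [-0.  0. -1.]
 [-1. -0.  0.]]
tool z heading vs gauge y (deg, + = ccw) -179.8914957978386
target world [ 527.56 -163.94  150.  ] shift in tool units [ 0.62  2.98 14.92]
```

>>> {"method": "step_arm", "body": {"steps": [[0,0.15,0.75,0],[0,0.15,0.75,0],[0,0.15,0.75,0],[0,0.15,0.75,0],[0,0.15,0.75,0],[0,0.15,0.75,0],[0,0.15,0.75,0],[0,0.15,0.75,0],[0,0.15,0.75,0],[0,0.15,0.75,0],[0,0.15,0.75,0],[0,0.15,0.75,0],[0,0.15,0.75,0],[0,0.15,0.75,0],[0,0.15,0.75,0],[0,0.15,0.75,0],[0,0.15,0.75,0],[0,0.15,0.75,0],[0,0.15,0.75,0],[0,0.15,0.75,0]]}}

```text
t: 3.78
eef_pos: [528.0, -169.6, 181.1]
tcp_rot: [1.679, 1.571, 0.236]
ft_force: [0.4, -0.5, -0.3]
opening: 0.008
```

```bash
cat > look.py <<'E'
import sys
from h import *
n=sys.argv[1]; s=state(); cv2.imwrite(f'pics/{n}w.png',read_camera('wrist')[:,:,::-1])
np.save(f'{n}T.npy',Tst(s))
im=read_camera('top')[:,:,::-1]; cv2.imwrite(f'pics/{n}t.png',im); cv2.imwrite(f'pics/{n}tz.png',cv2.resize(im[170:280,170:370],None,fx=4,fy=4,interpolation=cv2.INTER_CUBIC))
E
python3 go.py -50 -215 150; python3 look.py a
```

```text
t 3.775 pos [ 527.98 -169.64  181.06] gauge -50.30686551055243 -220.70807243714248 F gauge 0.34721304990558416 -0.5514029049939668 -0.26222853618438063 op 0.008309891447595091 q [-0.43  0.39  1.73  0.    1.02 -0.56]
tool axes cols in gauge xyz:
 [[ 0.  1.  0.]
 [ 0.  0. -1.]
 [-1.  0. -0.]]
tool z heading vs gauge y (deg, + = ccw) -179.87894465094743
target world [ 527.56 -163.94  150.  ] shift in tool units [ 0.62  0.01 -0.11]
```

View pics/aw.png

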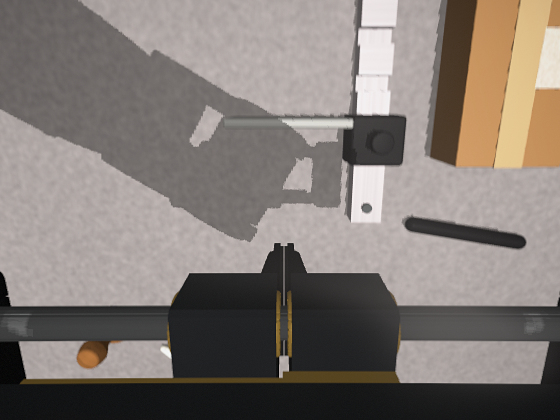

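View pics/at.png

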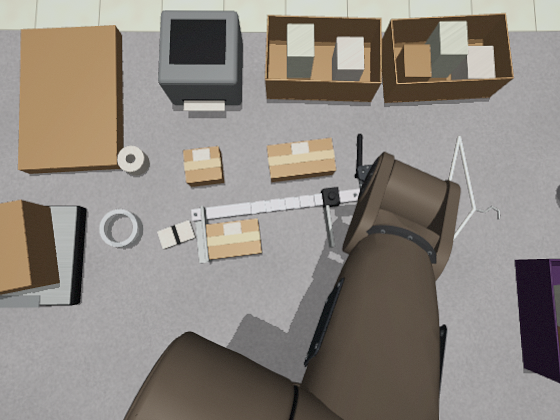

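```bash
python3 - <<'E'
from h import *
np.set_printoptions(precision=1,suppress=True)
g=np.load('g.npz'); O,x,y=g['O'],g['x'],g['y']; T=np.load('aT.npy')
G=lambda P:np.c_[(P[:,:2]-O)@x,(P[:,:2]-O)@y,P[:,2]]
im=cv2.imread('pics/aw.png'); print(im[112:136,280].tolist())
print('plate top front/rear',G(onz('wrist',[(225,118),(280,118),(350,119),(225,128),(280,128),(350,129)],69,T)))
print('knob',G(onz('wrist',[(383,142)],70,T)),'rail end',G(onz('wrist',[(351,221),(381,220)],24,T)))
print('tip',proj('wrist',T[:3,3],T))
E
```

```text
[[173, 175, 183], [171, 174, 182], [160, 161, 170], [140, 143, 149], [115, 117, 121], [98, 101, 102], [128, 133, 134], [140, 144, 145], [143, 147, 147], [129, 133, 133], [131, 135, 136], [129, 133, 133], [127, 131, 132], [121, 125, 127], [113, 116, 118], [109, 112, 114], [108, 110, 114], [110, 112, 117], [115, 117, 122], [116, 118, 124], [116, 119, 124], [117, 118, 124], [116, 118, 124], [115, 117, 122]]
plate top front/rear [[ -97.2 -154.9   69. ]
 [ -52.2 -154.8   69. ]
 [   5.1 -155.4   69. ]
 [ -97.5 -162.9   69. ]
 [ -52.2 -162.7   69. ]
 [   5.5 -163.5   69. ]]
knob [[  33.2 -173.9   70. ]] rail end [[  19.  -257.    24. ]
 [  49.1 -255.9   24. ]]
tip [[281.8 242. ]]
```

>>> {"method": "step_arm", "body": {"steps": [[0.5,0,0,0],[0.5,0,0,0],[0.5,0,0,0],[0.5,0,0,0],[0.4,0,0,0],[0.4,0,0,0],[0.15,0,0,0],[0,0,-0.2,0],[0,0,-0.2,0],[0,0,-0.2,0],[0,0,-0.2,0],[0,0,0,0]]}}

```text
t: 5.38
eef_pos: [522.6, -127.9, 33.8]
tcp_rot: [1.661, 1.571, 0.217]
ft_force: [0.2, -0.6, 0.4]
opening: 0.005
```

```bash
python3 go.py -50 -173 33; python3 look.py b
```

```text
t 5.375 pos [ 522.63 -127.86   33.76] gauge -50.36509153104937 -178.5849214781781 F gauge 0.16424809441882526 -0.5923915973000534 0.41607201803105404 op 0.004998525285749277 q [-0.36  0.57  1.91  0.    0.66 -0.49]
tool axes cols in gauge xyz:
 [[ 0.  1.  0.]
 [ 0.  0. -1.]
 [-1.  0. -0.]]
tool z heading vs gauge y (deg, + = ccw) -179.95205644868545
target world [ 522.29 -122.27   33.  ] shift in tool units [ 0.02  0.01 -0.11]
```

View pics/bw.png

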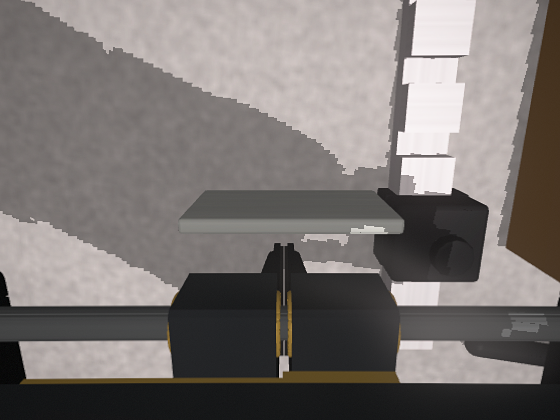

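>>> {"method": "step_arm", "body": {"steps": [[0,0,-0.06,0],[0,0,-0.06,0],[0,0,-0.06,0],[0,0,-0.06,0],[0,0,-0.06,0]]}}

```text
t: 6.1
eef_pos: [520.8, -113.7, 33.5]
tcp_rot: [1.088, 1.571, -0.357]
ft_force: [-0.2, -3.7, -0.9]
opening: 0.005
```

```bash
python3 go.py | head -1; python3 look.py c
```

```text
t 6.1 pos [ 520.78 -113.72   33.52] gauge -50.42672175147048 -164.32351514803295 F gauge -0.6366954353497452 -3.6210255785208827 -0.8899433359421282 op 0.00536178974156128 q [-0.34  0.57  1.93 -0.    0.65 -0.46]
```

View pics/cw.png

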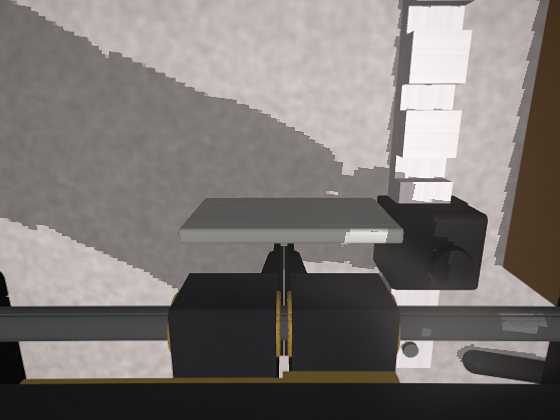

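```bash
cat > plate.py <<'E'
import sys
from h import *
np.set_printoptions(precision=1,suppress=True)
g=np.load('g.npz'); O,x,y=g['O'],g['x'],g['y']; n=sys.argv[1]; T=np.load(f'{n}T.npy')
im=cv2.imread(f'pics/{n}w.png',0).astype(float)
col=im[185:255,215:255].mean(1); d=np.diff(col)
print([(185+i,round(v)) for i,v in enumerate(d) if abs(v)>6])
G=lambda P:np.c_[(P[:,:2]-O)@x,(P[:,:2]-O)@y,P[:,2]]
for r in map(float,sys.argv[2:]): print(r,G(onz('wrist',[(235,r)],69,T)), 'tcp y',(T[:2,3]-O)@y)
E
python3 plate.py b 219 231.5; python3 plate.py c 229 241.5
```

```text
[(189, -31), (190, -10), (217, 10), (218, 20), (219, 12), (231, -11), (232, -7), (233, 9)]
219.0 [[ -72.3 -153.9   69. ]] tcp y -178.5849214781781
231.5 [[ -72.5 -160.1   69. ]] tcp y -178.5849214781781
[(197, -37), (227, 14), (228, 20), (229, 12), (241, -11), (243, 6)]
229.0 [[ -72.4 -144.5   69. ]] tcp y -164.32351514803295
241.5 [[ -72.7 -150.7   69. ]] tcp y -164.32351514803295
```

>>> {"method": "step_arm", "body": {"steps": [[0,0,-0.08,0],[0,0,-0.08,0],[0,0,-0.08,0],[0,0,-0.08,0],[0,0,-0.08,0],[0,0,-0.08,0],[0,0,-0.08,0],[0,0,0,0]]}}

```text
t: 7.2
eef_pos: [517.1, -85.4, 33.5]
tcp_rot: [-2.806, 1.57, 2.033]
ft_force: [0.1, 0.5, -0.4]
opening: 0.005
```

```bash
python3 go.py | head -1
```

```text
t 7.2 pos [517.1  -85.41  33.51] gauge -50.51564575902911 -135.7771937206162 F gauge 0.12461587124102408 0.4513619092584639 -0.4241874060998509 op 0.004874254580331851 q [-0.29  0.56  1.95  0.    0.64 -0.42]
```

>>> {"method": "step_arm", "body": {"steps": [[0,0,-0.04,0]]}}

```text
t: 7.32
eef_pos: [517.0, -84.0, 33.5]
tcp_rot: [1.931, 1.571, 0.486]
ft_force: [1.0, -3.6, -0.3]
opening: 0.003
```

>>> {"method": "step_arm", "body": {"steps": [[0,0,-0.04,0]]}}

```text
t: 7.45
eef_pos: [516.8, -82.1, 33.5]
tcp_rot: [0.845, 1.571, -0.6]
ft_force: [-0.6, -2.6, 0.1]
opening: 0.004
```

>>> {"method": "step_arm", "body": {"steps": [[0,0,-0.04,0]]}}

```text
t: 7.58
eef_pos: [516.5, -80.0, 33.5]
tcp_rot: [1.675, 1.571, 0.23]
ft_force: [0.7, -1.1, -0.4]
opening: 0.005
```

>>> {"method": "step_arm", "body": {"steps": [[0,0,-0.04,0]]}}

```text
t: 7.7
eef_pos: [516.2, -77.9, 33.5]
tcp_rot: [3.067, 1.571, 1.622]
ft_force: [-0.2, -1.6, -1.4]
opening: 0.006
```

>>> {"method": "step_arm", "body": {"steps": [[0,0,-0.04,0]]}}

```text
t: 7.82
eef_pos: [515.9, -75.8, 33.5]
tcp_rot: [-2.894, 1.57, 1.944]
ft_force: [-0.1, 0.1, 0.1]
opening: 0.007
```

>>> {"method": "step_arm", "body": {"steps": [[0,0,-0.04,0]]}}

```text
t: 7.95
eef_pos: [515.7, -73.8, 33.5]
tcp_rot: [-2.981, 1.571, 1.857]
ft_force: [0.2, -2.0, -0.7]
opening: 0.007
```

```bash
python3 go.py | head -1
```

```text
t 7.95 pos [515.69 -73.79  33.51] gauge -50.45879502143429 -124.07118069338678 F gauge -0.06133253214291676 -1.9784456462542441 -0.6634721257343269 op 0.006691383879659946 q [-0.27  0.55  1.96  0.    0.63 -0.4 ]
```

>>> {"method": "step_arm", "body": {"steps": [[0,0,-0.03,0]]}}

```text
t: 8.07
eef_pos: [515.6, -72.9, 33.5]
tcp_rot: [0.29, 1.57, -1.154]
ft_force: [-1.5, -9.3, -0.8]
opening: 0.001
```

>>> {"method": "step_arm", "body": {"steps": [[0,0,-0.03,0]]}}

```text
t: 8.2
eef_pos: [515.6, -71.9, 33.6]
tcp_rot: [0.352, 1.57, -1.093]
ft_force: [0.6, -11.3, -0.4]
opening: 0.002
```

>>> {"method": "step_arm", "body": {"steps": [[0,0,-0.03,0]]}}

```text
t: 8.32
eef_pos: [515.3, -70.4, 33.6]
tcp_rot: [0.293, 1.57, -1.152]
ft_force: [-0.4, -6.3, -0.6]
opening: 0.004
```

>>> {"method": "step_arm", "body": {"steps": [[0,0,-0.03,0]]}}

```text
t: 8.45
eef_pos: [515.1, -68.7, 33.5]
tcp_rot: [0.344, 1.57, -1.101]
ft_force: [-0.4, -4.9, -0.3]
opening: 0.001
```

```bash
python3 go.py | head -1
```

```text
t 8.45 pos [515.11 -68.66  33.54] gauge -50.38640509349063 -118.91404803521183 F gauge -1.019228303386196 -4.778887727604006 -0.29750070044088156 op 0.0009462761479412953 q [-0.26  0.55  1.96 -0.    0.63 -0.38]
```

>>> {"method": "step_arm", "body": {"steps": [[0,0,-0.08,0],[0,0,-0.08,0],[0,0,-0.08,0],[0,0,-0.08,0],[0,0,-0.08,0],[0,0,-0.08,0],[0,0,-0.08,0],[0,0,0,0]]}}

```text
t: 9.45
eef_pos: [511.4, -39.8, 33.5]
tcp_rot: [-2.953, 1.57, 1.885]
ft_force: [-0.0, -0.0, 0.5]
opening: 0.005
```

```bash
python3 go.py | head -1
```

```text
t 9.45 pos [511.38 -39.83  33.51] gauge -50.464149876865456 -89.84134147635923 F gauge -0.02319163599374903 -0.012703224944447141 0.5020825274580877 op 0.004654965281424419 q [-0.21  0.55  1.97  0.    0.62 -0.33]
```

>>> {"method": "step_arm", "body": {"steps": [[0,0,-0.02,0]]}}

```text
t: 9.57
eef_pos: [511.4, -39.2, 33.5]
tcp_rot: [2.729, 1.571, 1.284]
ft_force: [0.5, 0.6, -0.4]
opening: 0.003
```

>>> {"method": "step_arm", "body": {"steps": [[0,0,-0.02,0]]}}

```text
t: 9.7
eef_pos: [511.3, -38.3, 33.5]
tcp_rot: [2.773, 1.571, 1.328]
ft_force: [0.6, 0.5, 0.8]
opening: 0.007
```

>>> {"method": "step_arm", "body": {"steps": [[0,0,-0.02,0]]}}

```text
t: 9.82
eef_pos: [511.1, -37.4, 33.5]
tcp_rot: [2.289, 1.571, 0.843]
ft_force: [0.6, -0.5, 0.4]
opening: 0.005
```

>>> {"method": "step_arm", "body": {"steps": [[0,0,-0.02,0]]}}

```text
t: 9.95
eef_pos: [511.0, -36.4, 33.5]
tcp_rot: [2.342, 1.571, 0.897]
ft_force: [-0.1, 0.5, 0.5]
opening: 0.003
```

>>> {"method": "step_arm", "body": {"steps": [[0,0,-0.02,0]]}}

```text
t: 10.07
eef_pos: [510.9, -35.3, 33.5]
tcp_rot: [2.92, 1.571, 1.475]
ft_force: [0.0, -0.9, 0.1]
opening: 0.005
```

>>> {"method": "step_arm", "body": {"steps": [[0,0,-0.02,0]]}}

```text
t: 10.2
eef_pos: [510.7, -34.3, 33.5]
tcp_rot: [-3.075, 1.571, 1.763]
ft_force: [0.3, 0.3, -0.1]
opening: 0.005
```

```bash
python3 go.py | head -1
```

```text
t 10.2 pos [510.71 -34.31  33.51] gauge -50.43725224134922 -84.28149695556074 F gauge 0.33114348696798435 0.21099883450600412 -0.13695378095204697 op 0.00477845287106162 q [-0.2   0.54  1.98  0.    0.62 -0.32]
```

```bash
python3 look.py d; python3 plate.py d
```

```text
[(196, -19), (197, -21), (227, 20), (228, 18), (240, -12), (241, 11), (242, -9)]
```

View pics/dw.png

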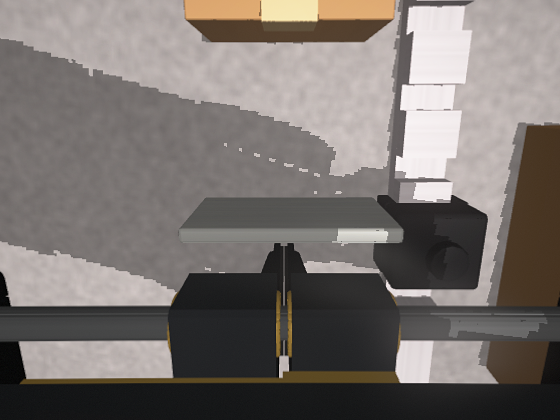

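>>> {"method": "step_arm", "body": {"steps": [[0,0,-0.02,0]]}}

```text
t: 10.42
eef_pos: [510.7, -33.6, 33.5]
tcp_rot: [0.544, 1.57, -0.901]
ft_force: [0.1, -5.4, -0.8]
opening: 0.0
```

>>> {"method": "step_arm", "body": {"steps": [[0,0,-0.02,0]]}}

```text
t: 10.55
eef_pos: [510.7, -33.0, 33.6]
tcp_rot: [0.428, 1.57, -1.017]
ft_force: [-0.7, -8.9, -0.3]
opening: 0.005
```

>>> {"method": "step_arm", "body": {"steps": [[0,0,-0.02,0]]}}

```text
t: 10.68
eef_pos: [510.6, -32.3, 33.6]
tcp_rot: [0.383, 1.57, -1.062]
ft_force: [-1.4, -10.3, -1.0]
opening: 0.002
```

>>> {"method": "step_arm", "body": {"steps": [[0,0,-0.02,0]]}}

```text
t: 10.8
eef_pos: [510.5, -31.3, 33.6]
tcp_rot: [0.347, 1.57, -1.098]
ft_force: [0.2, -8.3, -0.7]
opening: 0.003
```

```bash
python3 go.py | head -1
```

```text
t 10.8 pos [510.46 -31.32  33.57] gauge -50.305620398847076 -81.28062339200919 F gauge -0.875287658346966 -8.305649061710534 -0.7184383377206056 op 0.0029131580855103556 q [-0.19  0.54  1.98 -0.    0.62 -0.31]
```

>>> {"method": "step_arm", "body": {"steps": [[0,0,-0.06,0],[0,0,-0.06,0],[0,0,-0.06,0],[0,0,-0.06,0],[0,0,-0.06,0],[0,0,-0.06,0],[0,0,-0.06,0],[0,0,-0.06,0],[0,0,-0.06,0],[0,0,-0.06,0]]}}

```text
t: 12.05
eef_pos: [506.4, -0.4, 33.5]
tcp_rot: [2.904, 1.571, 1.459]
ft_force: [-0.1, -0.8, 0.1]
opening: 0.002
```

>>> {"method": "step_arm", "body": {"steps": [[0,0,-0.03,0],[0,0,-0.03,0],[0,0,-0.03,0],[0,0,-0.03,0],[0,0,-0.03,0]]}}

```text
t: 12.68
eef_pos: [505.6, 6.5, 33.5]
tcp_rot: [0.114, 1.57, -1.33]
ft_force: [0.5, -8.7, -0.6]
opening: 0.002
```

>>> {"method": "step_arm", "body": {"steps": [[0,0,-0.02,0]]}}

```text
t: 12.8
eef_pos: [505.6, 7.1, 33.5]
tcp_rot: [0.165, 1.57, -1.279]
ft_force: [0.5, -9.9, -0.7]
opening: 0.006
```

>>> {"method": "step_arm", "body": {"steps": [[0,0,-0.02,0]]}}

```text
t: 12.92
eef_pos: [505.4, 7.9, 33.6]
tcp_rot: [0.177, 1.57, -1.268]
ft_force: [0.1, -9.4, -0.3]
opening: 0.005
```

>>> {"method": "step_arm", "body": {"steps": [[0,0,-0.02,0]]}}

```text
t: 13.05
eef_pos: [505.3, 9.1, 33.5]
tcp_rot: [0.118, 1.57, -1.327]
ft_force: [0.6, -6.0, -0.5]
opening: 0.002
```

```bash
python3 go.py | head -1
```

```text
t 13.05 pos [505.26   9.06  33.55] gauge -50.39329721822413 -40.565441639325776 F gauge -0.17370087717696214 -5.991350378104796 -0.5028283390793384 op 0.002492535211247608 q [-0.11  0.54  1.99 -0.    0.61 -0.24]
```

>>> {"method": "step_arm", "body": {"steps": [[0,0,-0.04,0],[0,0,-0.04,0],[0,0,-0.04,0],[0,0,-0.04,0],[0,0,-0.04,0],[0,0,-0.04,0],[0,0,-0.04,0],[0,0,-0.04,0],[0,0,-0.04,0],[0,0,-0.04,0],[0,0,-0.04,0],[0,0,-0.04,0],[0,0,-0.04,0],[0,0,0,0]]}}

```text
t: 14.8
eef_pos: [501.9, 35.9, 33.6]
tcp_rot: [2.66, 1.57, 1.215]
ft_force: [0.6, -0.2, 0.7]
opening: 0.007
```

```bash
python3 go.py | head -1; python3 look.py e;python3 plate.py e
```

```text
t 14.8 pos [501.92  35.87  33.55] gauge -50.34519454793523 -13.545106076858804 F gauge 0.552765756159119 -0.27332144129411534 0.658658711518103 op 0.006589187036584614 q [-0.06  0.54  2.    0.    0.61 -0.19]
[(196, -16), (197, -18), (227, 19), (228, 18), (240, -11), (241, -9), (242, 7)]
```

View pics/ew.png

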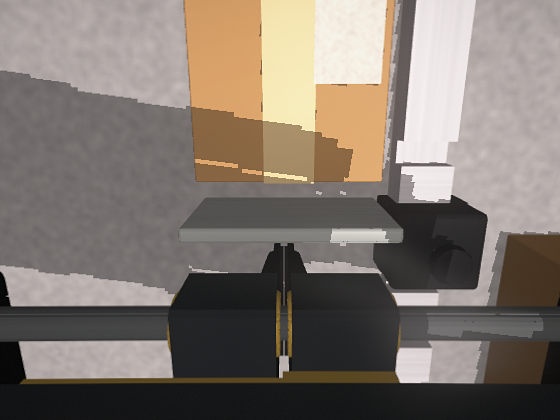

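```bash
python3 - <<'E'
from h import *
np.set_printoptions(precision=1,suppress=True)
g=np.load('g.npz'); O,x,y=g['O'],g['x'],g['y']; T=np.load('eT.npy')
G=lambda P:np.c_[(P[:,:2]-O)@x,(P[:,:2]-O)@y,P[:,2]]
print('plate',G(onz('wrist',[(235,228),(235,241.5)],69,T)))
print('carton end top',G(onz('wrist',[(235,181.5),(340,181.5)],60,T)))
print('notch 0.240 edges',G(onz('wrist',[(425,142),(425,163)],24,T)), 'knob',G(onz('wrist',[(452,263)],70,T)))
E
```

```text
plate [[-72.3   6.8  69. ]
 [-72.6   0.   69. ]]
carton end top [[-72.7  27.3  60. ]
 [-22.2  27.3  60. ]]
notch 0.240 edges [[30.1 42.6 24. ]
 [31.3 30.8 24. ]] knob [[ 31.7 -10.6  70. ]]
```

>>> {"method": "step_arm", "body": {"steps": [[0,0,-0.02,0],[0,0,-0.02,0],[0,0,-0.02,0],[0,0,-0.02,0]]}}

```text
t: 15.4
eef_pos: [501.5, 39.6, 33.6]
tcp_rot: [1.785, 1.571, 0.34]
ft_force: [0.9, -2.6, 0.4]
opening: 0.003
```

>>> {"method": "step_arm", "body": {"steps": [[0,0,-0.02,0]]}}

```text
t: 15.52
eef_pos: [501.3, 40.6, 33.6]
tcp_rot: [2.121, 1.571, 0.676]
ft_force: [0.3, -1.1, 0.3]
opening: 0.007
```

>>> {"method": "step_arm", "body": {"steps": [[0,0,-0.02,0]]}}

```text
t: 15.65
eef_pos: [501.2, 41.6, 33.5]
tcp_rot: [2.604, 1.571, 1.159]
ft_force: [1.0, -0.7, 0.4]
opening: 0.007
```

```bash
python3 go.py | head -1; python3 look.py f;python3 plate.py f
```

```text
t 15.65 pos [501.18  41.63  33.53] gauge -50.35448789503595 -7.74207972925838 F gauge 0.864118043754305 -0.7792807087976052 0.4263057247697292 op 0.006967061124663605 q [-0.05  0.54  2.    0.    0.61 -0.17]
[(192, -13), (193, 23), (196, -7), (197, -27), (227, 18), (228, 18), (229, 6), (240, -8), (241, -8), (242, -25), (243, 29)]
```

Dip beginning; continue in fine steps.

>>> {"method": "step_arm", "body": {"steps": [[0,0,-0.02,0]]}}

```text
t: 15.88
eef_pos: [500.9, 42.6, 33.5]
tcp_rot: [-2.186, 1.571, 2.652]
ft_force: [0.3, -0.7, -0.8]
opening: 0.004
```

>>> {"method": "step_arm", "body": {"steps": [[0,0,0,0],[0,0,0,0]]}}

```text
t: 16.12
eef_pos: [501.0, 42.5, 33.5]
tcp_rot: [3.109, 1.571, 1.664]
ft_force: [-0.1, -0.7, 0.1]
opening: 0.004
```

```bash
python3 go.py | head -1; python3 look.py g;python3 plate.py g
```

```text
t 16.125 pos [501.    42.51  33.51] gauge -50.42142286507317 -6.8440371438314695 F gauge -0.20811036678341346 -0.6355330006478882 0.10078590095529238 op 0.003933461633818256 q [-0.05  0.54  2.    0.    0.61 -0.17]
[(193, -7), (194, -10), (195, 18), (196, -28), (226, 19), (227, 18), (239, -9), (240, -10)]
```

>>> {"method": "step_arm", "body": {"steps": [[0,0,-0.02,0],[0,0,0,0]]}}

```text
t: 16.48
eef_pos: [500.9, 43.5, 33.5]
tcp_rot: [2.779, 1.571, 1.334]
ft_force: [0.2, 0.1, -0.2]
opening: 0.002
```

```bash
python3 go.py | head -1; python3 look.py i;python3 plate.py i
```

```text
t 16.475 pos [500.89  43.53  33.52] gauge -50.397394144380236 -5.822212845335762 F gauge 0.23730876228771525 0.09999412325600256 -0.22628198741208153 op 0.0022757585525071816 q [-0.04  0.54  2.    0.    0.61 -0.17]
[(196, -25), (224, 19), (225, 17), (237, -11), (238, 9), (239, -9)]
```

>>> {"method": "step_arm", "body": {"steps": [[0,0,-0.02,0],[0,0,0,0]]}}

```text
t: 16.82
eef_pos: [500.8, 44.5, 33.5]
tcp_rot: [2.808, 1.571, 1.363]
ft_force: [0.8, 0.6, -0.3]
opening: 0.001
```

```bash
python3 go.py | head -1; python3 look.py j;python3 plate.py j; for a in "g 227 240" "i 225 238" "j 227 240"; do python3 plate.py $a; done
```

```text
t 16.825 pos [500.76  44.53  33.52] gauge -50.404097429722334 -4.808373051234091 F gauge 0.9114060025735976 0.46057415582724137 -0.3169157580963622 op 0.0014828669538260618 q [-0.04  0.54  2.    0.    0.61 -0.17]
[(198, -25), (226, 20), (227, 16), (239, -12), (240, 9), (241, -9)]
[(193, -7), (194, -10), (195, 18), (196, -28), (226, 19), (227, 18), (239, -9), (240, -10)]
227.0 [[-72.4  14.   69. ]] tcp y -6.8440371438314695
240.0 [[-72.6   7.5  69. ]] tcp y -6.8440371438314695
[(196, -25), (224, 19), (225, 17), (237, -11), (238, 9), (239, -9)]
225.0 [[-72.3  16.   69. ]] tcp y -5.822212845335762
238.0 [[-72.6   9.5  69. ]] tcp y -5.822212845335762
[(198, -25), (226, 20), (227, 16), (239, -12), (240, 9), (241, -9)]
227.0 [[-72.4  16.   69. ]] tcp y -4.808373051234091
240.0 [[-72.6   9.5  69. ]] tcp y -4.808373051234091
```

>>> {"method": "step_arm", "body": {"steps": [[0,0,0.2,0],[0,0,0.4,0],[0,0,0.5,0],[0,0,0.5,0],[-0.5,0,0.2,0],[-0.5,0,0,0],[-0.6,0,0,0],[-0.6,0,0,0],[-0.3,0,0,0],[0,0,0,0]]}}

```text
t: 18.18
eef_pos: [512.3, -45.2, 158.9]
tcp_rot: [1.28, 1.569, -0.165]
ft_force: [-0.4, -0.2, -0.3]
opening: 0.008
```

```bash
python3 go.py | head -1; python3 look.py k; python3 - <<'E'
from h import *
im=read_camera('scene')[:,:,::-1]
cv2.imwrite('pics/kz.png',cv2.resize(im[165:285,200:360],None,fx=4.5,fy=4.5,interpolation=cv2.INTER_CUBIC))
E
```

```text
t 18.175 pos [512.29 -45.17 158.92] gauge -50.23133305784718 -95.24833267776864 F gauge -0.43442641110375024 -0.17963309951509934 -0.33588253691995446 op 0.007783420179677275 q [-0.22  0.36  1.85  0.    0.92 -0.34]
```

View pics/kw.png

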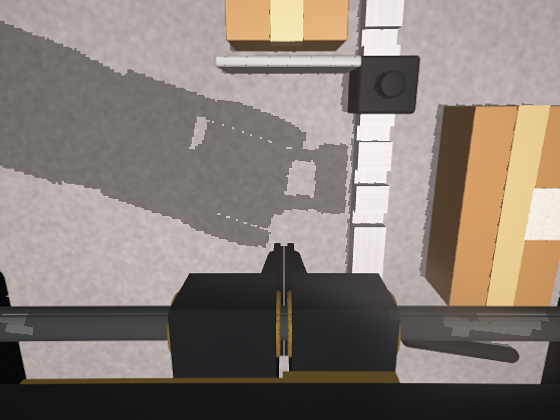

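View pics/kz.png

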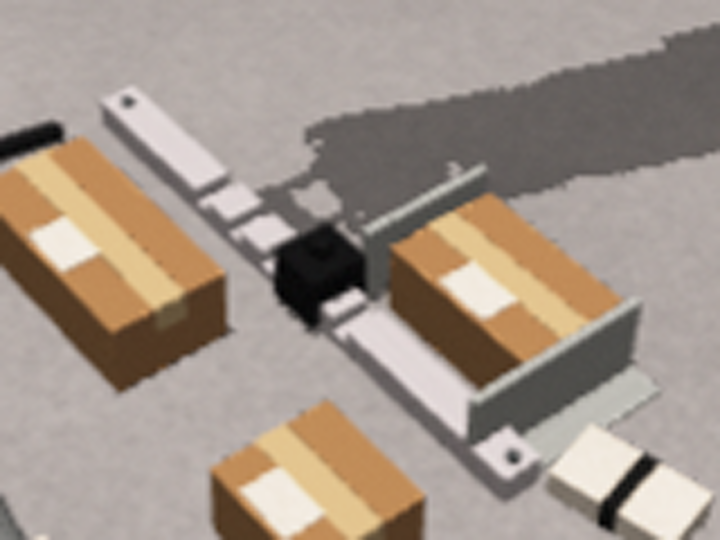

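View pics/kt.png

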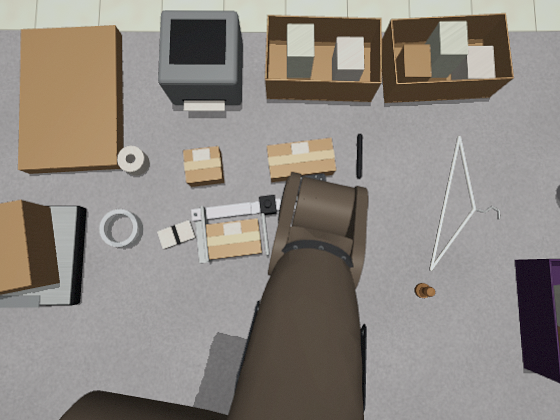

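```bash
python3 - <<'E'
from h import *
np.set_printoptions(precision=1,suppress=True)
g=np.load('g.npz'); O,x,y=g['O'],g['x'],g['y']; T=np.load('kT.npy')
G=lambda P:np.c_[(P[:,:2]-O)@x,(P[:,:2]-O)@y,P[:,2]]
q=lambda a:(np.array(a)+.5)/4.5-.5+[200,165]
print('scene plate',G(onz('scene',q([(367,233),(486,170)]),69)),'carton',G(onz('scene',q([(390,248),(489,195)]),60)))
im=cv2.imread('pics/kw.png',0).astype(float); c=im[30:80,240:262].mean(1); print([(30+i,round(v)) for i,v in enumerate(np.diff(c)) if abs(v)>6])
print('wrist plate',G(onz('wrist',[(250,56.5),(250,66)],69,T)),'carton top end',G(onz('wrist',[(250,40.5)],60,T)), 'bottom', G(onz('wrist',[(250,50)],0,T)))
f=lambda a:(np.array(a)+.5)/4-.5+170
a=cv2.imread('pics/top0.png',0)[215:262,195:258].astype(int);b=cv2.imread('pics/kt.png',0)[215:262,195:258].astype(int);print('top diff over carton/fence',abs(a-b).mean(),abs(a-b).max())
E
```

```text
scene plate [[  7.8  14.9  69. ]
 [-97.9  16.   69. ]] carton [[ -1.4  28.5  60. ]
 [-89.4  29.6  60. ]]
[(38, -22), (39, -65), (40, -43), (49, 7), (50, 62), (51, 44), (54, -7), (55, 7), (56, 28), (57, 20), (63, -15), (64, -32), (65, -31), (66, -67), (72, 34), (73, 67)]
wrist plate [[-73.4  14.8  69. ]
 [-73.6   8.4  69. ]] carton top end [[-73.9  26.9  60. ]] bottom [[-78.9  28.1   0. ]]
top diff over carton/fence 15.61533265788585 19
```

```bash
python3 -c "
from cell import *
print(job_done(), state()['t'])"
```

```text
the job is handed in; nothing more can be done
the job is handed in; nothing more can be done
```

The stop is seated in the 0.200 notch, the last one before the 135 mm carton, and it never touched the carton. I pushed the plate with the closed fingertips, backed off, lifted clear, and handed the job in at about 18 s.

- **Carton in the lane:** it measured 134 x 89 mm in the top view, so it is the medium one and 0.200 is the right notch.
- **Notches felt:** leaving 0.080, 0.120 and 0.160 each took a push of about 10–11 N, a little above the 5–8 N plus friction expected. The peaks came 40 mm apart.
- **Seating:** in the last few millimetres the push dipped. The plate then ran 1–2 mm ahead of the fingers by itself and stayed put as they followed. It ended 80.0 mm past its seat in the 0.120 notch, measured the same way. I did not press on it again to test the hold, and the pin's height was not measured directly.
- **Gap to the carton:** the close wrist view gave 11.3 mm against the expected 11. The two coarser views disagreed: 12.1 mm from the raised wrist and about 13.6 mm from the scene camera. I trusted the close view because the notch spacing agreed with it.
- **Everything else:** the last pictures show the cartons and bystanders in view where they were. A top-view comparison over the fence and carton showed brightness changes of up to 19 levels. I took that as lighting, because the carton's corners in the scene view had not moved.

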